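# Hold the discharge key in the guarded slot

## Task

Make the capacitor bank safe: first slide the red shutter of the grey discharge box fully open, then take the yellow-handled key out of its rack, pass its blade down through the slot that the shutter covered, and press the spring contact inside until the red pointer on the front of the box stands in the green band. The program finishes while the gripper is still gripping the key and holding it pressed there; do not let go. Leave the black-handled key in the rack and the tape roll and the fuse carton where they are.

Things in the scene. Friction and masses are not known exactly. Their poses are not given: they have to be found in the camera images.
- discharge_box: Fixed grey sheet-metal box with an aluminium lid, 90 (x) x 140 (y) x 95 mm high, on the bench; origin at the centre of its underside, z up, own -x face is the front with the gauge window, up to 0.35 rad turned. The box and the rack may swap places. Gauge window on the front under the slot: red pointer that sinks with the spring contact; green band = 4 to 12 mm of contact travel.
- slot (a point): Centre of the slot's mouth in the lid's top face (0, 32, 95 mm in the box frame); axes as the box. The lid is 10 mm thick: a 45 degree lead-in narrows from 18 (x) x 40 (y) mm at the top face to the straight slot, 10 (x) x 32 (y) mm, 4 mm below: 2 mm wider each way than the yellow key's blade (1 mm a side). Two rails, 7 mm high, run along y, at 26 to 32 mm either side of the slot in x.
- shutter (a joint): Slide of the red shutter plate on the lid: 0 = over the slot, 0.055 m = fully open, its end stop; it opens towards the box's own -y and stays where it is left (friction about 1.5 N). Starts at 0 to 12 mm.
- shutter_grip (a point): Middle of the top of the shutter's black upright grip tab, 14 (x) x 30 (y) x 26 mm high, axes as the box; top 31 mm above the lid. It moves with the shutter; closed, it stands straight over the slot. The plate below it is 48 (x) x 44 (y) x 4 mm, its top 5 mm above the lid.
- contact (a joint): Spring contact plate under the slot: 0 = up, its top 40 mm below the lid's top face; grows as it is pressed down, to the end stop at 0.014 m. Spring force 2 N at the start of travel, 6 N at 8 mm, 9 N at the end. It springs back up when released. Plate 24 (x) x 40 (y) mm. The green band is 0.004 to 0.012 m.
- key_rack: Fixed aluminium two-bay rack, 64 (x) x 134 (y) x 75 mm high; origin at the centre of its underside, turned up to 0.35 rad. Bays (16 x 36 mm holes) at y = +32 and -32 mm; the keys hang in them upright by their shoulders, blade down, long side along the rack's y. Which key hangs in which bay varies.
- yellow_key: Loose key, 105 mm tall, about 0.11 kg, yellow grip. Origin at the centre of the blade's foot, z up along the key. From the foot: brass blade 8 (x) x 30 (y) mm, 0 to 60 mm (the lowest 6 mm is 5 x 26 mm); black shoulder 24 (x) x 44 (y) mm, 60 to 65 mm; grip 16 (x) x 36 (y) mm, 65 to 105 mm. Same either way round in yaw.
- black_key: Loose key with a black grip, same shape but with a blade 12 mm thick that does not fit the slot; stays in the rack.
- tape: Loose roll of blue tape lying flat, 67 mm across, 19 mm high, behind the work; origin under its centre. Bystander.
- fuse_carton: Small loose white carton, 30 x 55 x 22 mm, behind the work; origin under its centre. Bystander.

How it is judged:
On the way, in this order (a step that is already met when the one before it is completed fails the run):
1. the shutter is open, at least 50 of 55 mm (value of joint shutter above 0.05 m), for 0.2 s.
2. the yellow key is lifted out of the rack, foot more than 85 mm above the bench (height (world z) of yellow_key above 0.085 m and contact force between the fingers and yellow_key above 1 N), for 0.2 s.
3. the blade is through the lid, foot at least 20 mm below its top face, upright in the slot (z of yellow_key in the frame of slot below -0.02 m and horizontal distance between yellow_key and slot below 0.006 m and angle between yellow_key's own z axis and vertical below 0.15 rad), for 0.1 s.
At the end, for the whole second after the job is handed in: Yellow key still gripped (over 8 N), at rest, upright (0.15 rad), foot within 6 mm of the slot's axis, pressing the spring contact down 4 to 12 mm (pointer in the green band); shutter open at least 50 mm; black key moved under 20 mm, tape roll and carton under 30 mm (value of joint contact between 0.004 and 0.012 m and contact force between yellow_key and contact above 1 N and contact force between the fingers and yellow_key above 8 N and horizontal distance between yellow_key and slot below 0.006 m and z of yellow_key in the frame of slot below -0.04 m and angle between yellow_key's own z axis and vertical below 0.15 rad and linear speed of yellow_key below 0.01 m/s and value of joint shutter above 0.05 m and distance of black_key from where it was at the start of the episode below 0.02 m and distance of each of tape, fuse_carton from where it was at the start of the episode below 0.03 m); the arm keeps its last pose, push and grip.
It fails at once if the black key is taken from its place (moved more than 20 mm) (distance of black_key from where it was at the start of the episode above 0.02 m).
It fails at once if the tape roll or the fuse carton is pushed away (more than 30 mm) (distance of any of tape, fuse_carton from where it was at the start of the episode above 0.03 m).
It also fails if it takes over 54 s, if anything falls off the work surface, if the arm or the gripper's body presses on something with over 40 N, if the wrist force passes 120 N, or if a joint passes its speed limit or range.

## Robot

A 6-joint arm with a two-finger parallel gripper is mounted at the origin on a cart in front of the work surface, level with it; the furniture and walls round the work are solid. World frame = base frame: x ahead of the robot, y to its left, z up, the work surface at z = 0. Lengths are in m, angles in rad, forces in N, time in s.
With the tool pointing down it reaches from about 0.275 to 0.75 m from the base axis. Payload 10.2 kg.
Tool frame: the origin (TCP) lies between the finger pads; the fingertips stand 17 mm ahead of it and the grasp point (between the pads) lies 2 mm behind it; z points along the fingers, y is the line along which they close (so a half turn about z gives the same grasp; the last joint's range is limited). The gripper opens to 85 mm and grips with 20 to 120 N. Pads are 22 mm wide; open, the fingers measure 114 mm over their backs; the gripper's body (76 mm by 85 mm) begins 54 mm behind the grasp point. The pads swing forward as they close: fully open they stand 13 mm farther back than shut.
Start: joints at [1.117, 0.313, 1.498, -0, 1.331, -0.223], TCP at [0.12, 0.511, 0.248] pointing down, gripper open.
Joint ranges: [-2.94, 2.94], [-0.97, 2.17], [0.19, 2.56], [-1.23, 4.37], [0.02, 3.11], [-2.88, 2.88]. Speed limits (rad/s): [2.39, 2.39, 3.01, 3.14, 3.14, 3.14].

## Interface

Orientations are given as a 3x3 rotation matrix whose columns are the frame's x, y, z axes.
In Python, from rig import robot gives the robot as it stands. The module is installed in compiled form; this text tells all that it offers.
- The arm moves only by the tool drive_tool, never from a script. Its argument "rows" is one flat list of numbers, 7 for each row, row after row: the opening, from -1 (shut) to 1 (fully open), then the shift along the world's x, y, z in normalised numbers (1 is 300 mm), then the turn, a rotation vector about the world's x, y, z in normalised numbers (1 is 180 degrees). A call has 1 to 5 rows; each row is the pose to reach, as a shift and turn from the pose commanded when the call began; what a row does not reach only later rows make up. A row lasts 1/12 s, in which the tool goes at most 41.7 mm and 7.16 degrees, less where a joint would pass 70% of its speed; a pose out of reach is approached as far as the arm can. No shift or turn number may pass 1 either way. A call with a gripper value outside its range is refused whole. The fingers move at their own pace and stop on an object; "force" is the grip in N (left out, the last holds). Time passes only in rows, so rows that repeat a pose let the fingers close. It gives the time, the measured TCP pose, the force, the opening and the grip force at its end, in the units of the state.
- robot.read_state(): the state, without advancing time (a new reading comes with each control period).
- robot.get_image(name): name is "scene" or "top"; returns (picture, depth): 384x512x3 uint8, red, green, blue; 384x512 float32, m along the optical axis (not along the pixel's ray), 0 where there is no reading.
- robot.camera_params(name): a dict with "K" (3x3 intrinsics, pixels), "R" (3x3) and "t" (3): a world point X has camera coordinates R X + t. Camera axes: x right, y down, z forward; pixel columns grow to the right and rows downward; lengths in m; the calibration is good to about 2 mm. A picture is of the moment at which its call begins. camera_params takes no time and is no camera call.
- robot.finish_job(): hands the job in; it is judged then, once.
The state is a dict: "time": time; "joints": joint angles; "joint_vel": joint speeds; "joint_torque": joint torques, N m; "position": TCP position; "tcp_rot": TCP orientation; "wrist_force": force on the tool from outside, world axes, zero at the start; "torque": the same for the moment, N m; "grip_width": opening from 0.0 (shut) to 1.0 (fully open); "finger_force": force on a finger pad.
Only numpy, scipy, OpenCV 4.12 (cv2) and the standard library are available. Lean on these libraries where they do the work, as an engineer would, in place of code of your own. Each camera call takes 0.05 s, during which the arm holds its last target. There are 200 camera calls.

## Working session

There is one attempt and no reset: what is moved stays moved. The work goes in short steps, Python scripts to look and compute and a tool call to move; the robot and the scene stay as the last step left them, time stands still between calls to the robot, and variables do not carry over. Pictures are saved under pics/ and viewed, at most 10 in all, crops included, and the job is handed in when it is done.

Besides the shell and the picture viewer there is one more tool, called as name(argument=value, ...) on one line, values as JSON. drive_tool: Moves the arm, as the interface text tells. Its arguments: {"type":"object","properties":{"rows":{"type":"array"},"force":{"type":"number"}},"required":["rows"]}

```bash
mkdir -p pics
cat > h.py <<'E'
import numpy as np, cv2
from rig import robot
def grab(n):
    im,d=robot.get_image(n); p=robot.camera_params(n)
    return im,d,p
def cloud(d,p):
    K=np.array(p["K"]);R=np.array(p["R"]);t=np.array(p["t"])
    v,u=np.indices(d.shape)
    c=np.stack([(u-K[0,2])/K[0,0]*d,(v-K[1,2])/K[1,1]*d,d],-1)
    return (c-t)@R   # R^T (c-t)
E
python3 - <<'E'
from h import *
ims=[]
for n in("scene","top"):
    im,d,p=grab(n); np.savez(n+"0.npz",im=im,d=d,K=p["K"],R=p["R"],t=p["t"]); 
    cv2.imwrite(f"pics/{n}0.png",im[:,:,::-1]); print(n,np.round(p["K"],1).tolist(),np.round(p["R"],3).tolist(),np.round(p["t"],3))
print(robot.read_state())
E
```

```text
scene [[473.6, 0.0, 260.7], [0.0, 473.6, 195.9], [0.0, 0.0, 1.0]] [[0.872, -0.489, 0.012], [-0.272, -0.505, -0.819], [0.407, 0.711, -0.573]] [-0.524  0.257  0.738]
top [[444.6, 0.0, 256.0], [0.0, 444.6, 192.8], [0.0, 0.0, 1.0]] [[0.022, -1.0, 0.015], [-0.981, -0.025, -0.194], [0.194, -0.011, -0.981]] [-0.022  0.592  0.847]
{'time': 0.1, 'joints': array([ 1.11657160e+00,  3.13393209e-01,  1.49835250e+00, -7.43007045e-06,
        1.33100014e+00, -2.23377134e-01]), 'joint_vel': array([-0.00105539, -0.00195636, -0.00216612,  0.0011449 , -0.00142709,
        0.00028577]), 'joint_torque': array([ 2.00119728e-03, -4.12898433e+01, -2.60144091e+01, -2.30106352e-04,
        3.02287772e-03, -1.04635643e-05]), 'position': array([0.12002976, 0.51088121, 0.24779596]), 'tcp_rot': array([[-9.73473155e-01,  2.28800714e-01, -4.99496111e-04],
       [ 2.28801125e-01,  9.73472632e-01, -1.03942791e-03],
       [ 2.48423946e-04, -1.12614044e-03, -9.99999335e-01]]), 'wrist_force': array([-1.15240404, -0.09857918, -0.7252798 ]), 'torque': array([-0.04927498,  0.04049187,  0.03545727]), 'finger_force': 0.0, 'grip_width': 0.9970174119066205}
```

View pics/scene0.png

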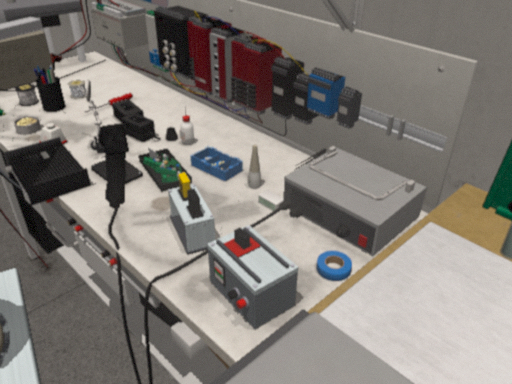

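View pics/top0.png

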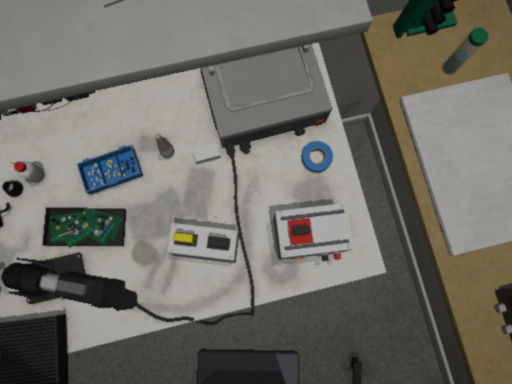

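The scene view shows the rack at about (190,215), with the yellow grip at (184,185), and the box at (252,275) with its red shutter and tab at (243,240). In the top view the yellow grip is at (185,239), the black one at (218,242), the shutter tab at (300,231), the tape at (317,156) and the carton at (206,156).

```bash
cat >> h.py <<'E'
def rect(P,m,tag):
    q=P[m][:,:2]
    if len(q)<5: print(tag,"few",len(q)); return
    (c,s,a)=cv2.minAreaRect((q*1000).astype(np.float32))
    print(tag,"n",len(q),"c",np.round(c,1),"size",np.round(s,1),"ang",round(a,1),"z med",np.round(np.median(P[m][:,2])*1000,1),"mean",np.round(q.mean(0)*1000,1))
def measure(n,im,d,p):
    P=cloud(d,p); ok=d>0
    h=cv2.cvtColor(im,cv2.COLOR_RGB2HSV).astype(int); H,S,V=h[...,0],h[...,1],h[...,2]
    x,y,z=P[...,0],P[...,1],P[...,2]
    w=ok&(x>.3)&(x<.62)&(y>-.3)&(y<.25)
    rect(P,w&(H>22)&(H<35)&(S>150)&(z>.1),n+" yellow")
    rect(P,w&(V<75)&(S<120)&(z>.11)&(z<.122+.002)&(y>0),n+" blacktop")
    rect(P,w&((H<8)|(H>172))&(S>130)&(z>.09)&(z<.108),n+" shutterplate")
    rect(P,w&(V<90)&(z>.118)&(z<.135)&(y<.0),n+" tab")
    rect(P,w&(z>.087)&(z<.107)&(y<.0),n+" lid")
    rect(P,w&(z>.07)&(z<.08)&(y>-.02),n+" racktop")
    return P
E
python3 - <<'E'
from h import *
for n in("top","scene"):
    f=np.load(n+"0.npz"); P=measure(n,f["im"],f["d"],f)
    for uv in ([(185,239),(218,242),(302,229),(335,235),(313,222),(203,256),(270,180)] if n=="top" else [(184,185),(195,198),(243,235),(265,255),(185,215)]): print(uv,np.round(P[uv[1],uv[0]]*1000,1),f["im"][uv[1],uv[0]])
    c=f["im"][150:290,140:380] if n=="top" else f["im"][160:330,140:320]
    cv2.imwrite(f"pics/{n}0c.png",cv2.resize(c[:,:,::-1],None,fx=3.3,fy=3.3,interpolation=cv2.INTER_CUBIC))
E
```

```text
top yellow n 163 c [493.  126.9] size [33.  15.2] ang 85.0 z med 119.1 mean [492.6 126.4]
top blacktop n 159 c [487.6  63.6] size [33.8 15.5] ang 84.0 z med 119.4 mean [487.3  63.6]
top shutterplate n 377 c [511.5 -92.2] size [46.3 42.3] ang 8.6 z med 100.0 mean [510.2 -91.7]
top tab n 123 c [511.8 -91.7] size [13.7 29.6] ang 9.6 z med 125.4 mean [511.6 -91.2]
top lid n 3260 c [ 516.3 -119.7] size [ 90.3 140.7] ang 8.2 z med 95.5 mean [ 515.4 -120.1]
top racktop n 1580 c [466.5 150.7] size [111.3 258.4] ang 24.2 z med 74.8 mean [486.8  99.6]
(185, 239) [489.6 122.7 119.2] [170 169  34]
(218, 242) [485.3  61.3 121. ] [49 48 47]
(302, 229) [512.5 -93.6 126.7] [47 47 47]
(335, 235) [ 506.2 -160.9   94.4] [169 169 167]
(313, 222) [ 530.4 -118.7   93.9] [170 169 168]
(203, 256) [461.6  93.   70.7] [130 130 130]
(270, 180) [633.4 -38.3  -1.5] [170 168 160]
scene yellow n 142 c [444.2 174.1] size [ 51.2 195. ] ang 36.7 z med 118.2 mean [488.  120.5]
scene blacktop n 201 c [436.  150.7] size [ 29.2 234.6] ang 28.7 z med 118.1 mean [435.1 144.4]
scene shutterplate n 288 c [508.1 -93.4] size [49.6 44.5] ang 8.7 z med 100.6 mean [504.4 -99.8]
scene tab n 124 c [509.4 -94.9] size [15.6 26.2] ang 10.3 z med 125.6 mean [507.6 -97.4]
scene lid n 3071 c [ 512.9 -120. ] size [ 92.6 143.2] ang 7.6 z med 95.8 mean [ 509.1 -132.8]
scene racktop n 840 c [462.1 151.3] size [113.1 261.9] ang 24.0 z med 75.5 mean [471.1  96.1]
(184, 185) [484.6 110.2 111.4] [135 112  26]
(195, 198) [482.5  47.5 119.2] [48 48 48]
(243, 235) [ 508.3 -100.3  125.8] [60 57 56]
(265, 255) [ 533.1 -133.1   95.8] [198 202 201]
(185, 215) [463.7  60.   77. ] [203 207 206]
```

View pics/top0c.png

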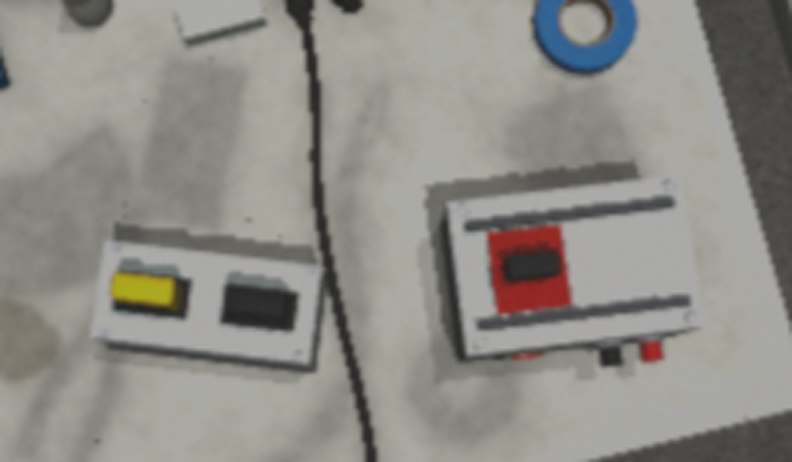

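The crop confirms this: the yellow key is in the rack's left (+y) bay, and the shutter covers the slot, about 4 mm open. I'll check the path for tall obstacles next.

Run:
```python
from h import *
for n in("top","scene"):
    f=np.load(n+"0.npz");P=cloud(f["d"],f);ok=f["d"]>0
    for x0 in np.arange(.1,.7,.1):
        print(n,round(x0,1),[int(1000*max(P[ok&(P[...,0]>x0)&(P[...,0]<x0+.1)&(P[...,1]>y0)&(P[...,1]<y0+.1)][:,2],default=-1)) for y0 in np.arange(-.3,.6,.1)])
a=np.deg2rad(8.2); ax=np.array([-np.sin(a),np.cos(a)])
for c in((516.3,-119.7),(512.9,-120)): print("slot",c+32*ax)
```

```text
top 0.1 [-786, -491, -481, -473, -471, -788, -787, -789, -789]
top 0.2 [-787, -786, -787, -788, -790, 2, 54, 49, -1000]
top 0.3 [-784, 3, 11, 6, 13, 210, 182, 125, 12]
top 0.4 [6, 105, 104, 123, 123, 209, 181, 131, 4]
top 0.5 [165, 128, 128, 580, 582, 581, 62, 25, 34]
top 0.6 [185, 581, 582, 582, 584, 582, 34, 109, 33]
scene 0.1 [-1000, 3, 12, 10, 3, -1000, 19, 49, 52]
scene 0.2 [-1000, -1000, -1000, -1000, -1000, 2, 52, 49, 53]
scene 0.3 [-1000, 3, 12, 3, 11, 210, 158, 121, 170]
scene 0.4 [3, 104, 103, 122, 122, 209, 63, 95, 187]
scene 0.5 [164, 128, 128, 78, 78, 48, 60, 33, 55]
scene 0.6 [185, 22, 4, 94, 113, 33, 33, 105, 302]
slot [511.73587412 -88.02716061]
slot [508.33587412 -88.32716061]
```

Careful with the scale: shifts go in shares of 300 mm and turns go in shares of 180 degrees. That gives: -180 mm / 300 = -0.6, 90 mm / 300 = 0.3, -34 degrees / 180 = -0.1889.

drive_tool(rows=[1,0.3,-0.6,0.1333,0,0,-0.1889,1,0.3,-0.6,0.1333,0,0,-0.1889,1,0.3,-0.6,0.1333,0,0,-0.1889,1,0.3,-0.6,0.1333,0,0,-0.1889,1,0.3,-0.6,0.1333,0,0,-0.1889], force=40)

```text
time: 0.52
position: [0.2103, 0.3292, 0.2884]
tcp_rot: [[-0.675, 0.738, -0.0], [0.738, 0.675, -0.0], [-0.0, -0.0, -1.0]]
wrist_force: [0.8, -0.5, -0.1]
grip_width: 1.003
finger_force: 0.0
```

Converted, -180 mm / 300 = -0.6, 90 mm / 300 = 0.3, -34.5 degrees / 180 = -0.1917.

drive_tool(rows=[1,0.3,-0.6,0,0,0,-0.1917,1,0.3,-0.6,0,0,0,-0.1917,1,0.3,-0.6,0,0,0,-0.1917,1,0.3,-0.6,0,0,0,-0.1917,1,0.3,-0.6,0,0,0,-0.1917])

```text
time: 0.93
position: [0.3004, 0.1488, 0.2883]
tcp_rot: [[-0.137, 0.991, 0.0], [0.991, 0.137, -0.0], [-0.0, 0.0, -1.0]]
wrist_force: [1.2, 0.5, 0.3]
grip_width: 1.002
finger_force: 0.0
```

Converted, -121 mm / 300 = -0.4033, 106 mm / 300 = 0.3533, 0.3 degrees / 180 = 0.0017.

drive_tool(rows=[1,0.3533,-0.4033,-0.1667,0,0,0.0017,1,0.3533,-0.4033,-0.1667,0,0,0.0017,1,0.3533,-0.4033,-0.1667,0,0,0.0017,1,0.3533,-0.4033,-0.1667,0,0,0.0017,1,0.3533,-0.4033,-0.1667,0,0,0.0017])

```text
time: 1.35
position: [0.4082, 0.0261, 0.2358]
tcp_rot: [[-0.145, 0.989, -0.003], [0.989, 0.145, -0.0], [0.0, -0.003, -1.0]]
wrist_force: [0.2, 1.7, -0.7]
grip_width: 0.999
finger_force: 0.0
```

drive_tool(rows=[1,0.35,-0.4033,-0.1667,0,0,0,1,0.35,-0.4033,-0.1667,0,0,0,1,0.35,-0.4033,-0.1667,0,0,0,1,0.35,-0.4033,-0.1667,0,0,0,1,0.35,-0.4033,-0.1667,0,0,0])

```text
time: 1.77
position: [0.5129, -0.0949, 0.1848]
tcp_rot: [[-0.146, 0.989, -0.003], [0.989, 0.146, 0.001], [0.001, -0.003, -1.0]]
wrist_force: [0.1, 0.1, -0.3]
grip_width: 0.994
finger_force: 0.0
```

Converted, -66 mm / 300 = -0.22, -50 mm / 300 = -0.1667.

drive_tool(rows=[1,0,0,-0.0833,0,0,0,1,0,0,-0.1667,0,0,0,1,0,0,-0.22,0,0,0,1,0,0,-0.22,0,0,0,1,0,0,-0.22,0,0,0])

```text
time: 2.18
position: [0.5109, -0.0905, 0.1223]
tcp_rot: [[-0.149, 0.989, -0.001], [0.989, 0.149, 0.001], [0.001, -0.001, -1.0]]
wrist_force: [0.5, -0.5, 1.1]
grip_width: 1.004
finger_force: 0.0
```

Next I close on the tab and read the state.

drive_tool(rows=[-1,0,0,0,0,0,0,-1,0,0,0,0,0,0,-1,0,0,0,0,0,0,-1,0,0,0,0,0,0,-1,0,0,0,0,0,0], force=30)

```text
time: 2.6
position: [0.5113, -0.0909, 0.1228]
tcp_rot: [[-0.149, 0.989, 0.001], [0.989, 0.149, -0.0], [-0.0, 0.001, -1.0]]
wrist_force: [0.0, 1.0, -0.6]
grip_width: 0.295
finger_force: 0.0
```

drive_tool(rows=[-1,0,0,0,0,0,0,-1,0,0,0,0,0,0,-1,0,0,0,0,0,0,-1,0,0,0,0,0,0,-1,0,0,0,0,0,0])

```text
time: 3.02
position: [0.5103, -0.091, 0.1227]
tcp_rot: [[-0.149, 0.989, -0.002], [0.989, 0.149, -0.0], [0.0, -0.002, -1.0]]
wrist_force: [-7.1, -1.0, 7.4]
grip_width: 0.156
finger_force: 32.6
```

Converted, -46 mm / 300 = -0.1533, -40 mm / 300 = -0.1333.

drive_tool(rows=[-1,0.005,-0.0333,0,0,0,0,-1,0.01,-0.0667,0,0,0,0,-1,0.015,-0.1,0,0,0,0,-1,0.02,-0.1333,0,0,0,0,-1,0.0227,-0.1533,0,0,0,0])

```text
time: 3.43
position: [0.5171, -0.1377, 0.1227]
tcp_rot: [[-0.149, 0.989, -0.002], [0.989, 0.149, 0.0], [0.001, -0.002, -1.0]]
wrist_force: [-9.0, 0.6, 7.6]
grip_width: 0.162
finger_force: 32.7
```

Converted, -6 mm / 300 = -0.02, -5 mm / 300 = -0.0167.

drive_tool(rows=[-1,0.0013,-0.01,0,0,0,0,-1,0.0027,-0.0167,0,0,0,0,-1,0.003,-0.02,0,0,0,0,-1,0.003,-0.02,0,0,0,0,-1,0.003,-0.02,0,0,0,0])

```text
time: 3.85
position: [0.5176, -0.1417, 0.1227]
tcp_rot: [[-0.149, 0.989, -0.003], [0.989, 0.149, 0.003], [0.003, -0.003, -1.0]]
wrist_force: [-9.3, 7.6, 10.1]
grip_width: 0.151
finger_force: 33.1
```

Converted, 15 mm / 300 = 0.05.

drive_tool(rows=[1,0,0,0,0,0,0,1,0,0,0,0,0,0,1,0,0,0,0,0,0,1,0,0,0,0,0,0,1,0,0,0.05,0,0,0])

```text
time: 4.27
position: [0.5177, -0.1425, 0.1352]
tcp_rot: [[-0.149, 0.989, -0.004], [0.989, 0.149, 0.002], [0.003, -0.004, -1.0]]
wrist_force: [-0.1, -0.3, 0.1]
grip_width: 0.853
finger_force: 0.0
```

Converted, 120 mm / 300 = 0.4, 80 mm / 300 = 0.2667, -13.2 degrees / 180 = -0.0733.

drive_tool(rows=[1,0,0,0.1333,0,0,0,1,0,0,0.25,0,0,0,1,-0.05,0.1333,0.25,0,0,-0.0333,1,-0.0833,0.2667,0.25,0,0,-0.0733,1,-0.0833,0.4,0.25,0,0,-0.0733])

```text
time: 4.68
position: [0.4927, -0.0231, 0.2128]
tcp_rot: [[0.089, 0.996, 0.001], [0.996, -0.089, -0.0], [-0.0, 0.001, -1.0]]
wrist_force: [0.9, 0.5, -0.4]
grip_width: 1.001
finger_force: 0.0
```

Converted, 135 mm / 300 = 0.45, 115 mm / 300 = 0.3833.

drive_tool(rows=[1,-0.0033,0.1333,0,0,0,0,1,-0.0033,0.2667,0,0,0,0,1,-0.0033,0.3833,0,0,0,0,1,-0.0033,0.45,0,0,0,0,1,-0.0033,0.45,0,0,0,0])

```text
time: 5.1
position: [0.4924, 0.1146, 0.2123]
tcp_rot: [[0.077, 0.997, 0.0], [0.997, -0.077, 0.001], [0.001, 0.0, -1.0]]
wrist_force: [0.4, -0.9, 0.3]
grip_width: 0.999
finger_force: 0.0
```

Run:
```python
from h import *
for n in("top","scene"):
    im,d,p=grab(n); np.savez(n+"1.npz",im=im,d=d,K=p["K"],R=p["R"],t=p["t"]); measure(n,im,d,p)
c=lambda n,r:cv2.resize(np.load(n+"1.npz")["im"][r][:,:,::-1],None,fx=3,fy=3,interpolation=cv2.INTER_CUBIC)
a=c("top",np.s_[190:280,255:365]);b=c("scene",np.s_[215:325,195:305])
cv2.imwrite("pics/open1.png",np.hstack([cv2.resize(a,(400,330)),cv2.resize(b,(400,330))]))
s=robot.read_state();print(s["position"],np.round(s["tcp_rot"],3),s["joints"])
```

```text
top yellow few 0
top blacktop n 162 c [487.5  64.8] size [36.  15.6] ang 83.7 z med 119.3 mean [487.3  63.8]
top shutterplate n 375 c [ 519.  -142.8] size [46.6 42.6] ang 8.1 z med 99.9 mean [ 517.5 -141.4]
top tab n 121 c [ 519.4 -142.4] size [14. 30.] ang 8.5 z med 125.5 mean [ 518.8 -141.6]
top lid n 3165 c [ 516.3 -119.7] size [ 90.3 140.6] ang 8.3 z med 95.4 mean [ 515.2 -118.6]
top racktop n 611 c [487.4  60.1] size [56.8 58. ] ang 84.4 z med 75.1 mean [485.4  56.3]
scene yellow n 130 c [444.6  68.9] size [148.   95.9] ang 22.4 z med 118.6 mean [486.6 111.9]
scene blacktop n 214 c [436.4 150.6] size [ 28.5 236.5] ang 28.5 z med 118.6 mean [435.5 144.9]
scene shutterplate n 325 c [ 515.9 -144.5] size [50.1 42. ] ang 11.1 z med 100.4 mean [ 511.8 -150.1]
scene tab n 142 c [ 516.6 -145.1] size [15.6 27.7] ang 7.2 z med 125.8 mean [ 515.1 -147.1]
scene lid n 2975 c [ 513. -120.] size [ 92.  143.1] ang 8.0 z med 95.9 mean [ 508.5 -129.5]
scene racktop n 843 c [463.3 150.4] size [112.5 259. ] ang 23.8 z med 75.6 mean [472.1  94.8]
[0.49282414 0.11151409 0.21221557] [[ 0.079  0.997  0.   ]
 [ 0.997 -0.079 -0.   ]
 [-0.     0.    -1.   ]] [-9.58865622e-03  3.01325711e-01  1.61107667e+00 -2.92099005e-04
  1.22916470e+00  6.97997491e-02]
```

View pics/open1.png

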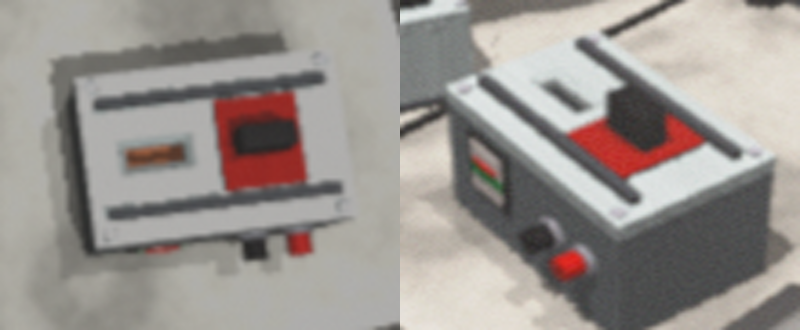

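The slot is uncovered and the shutter is at its stop (left crop: slot at about (155,155), tab at about (265,135)). In the right crop the pointer is at rest above the green band. Next I grasp the yellow key.

Converted, -110 mm / 300 = -0.3667, -80 mm / 300 = -0.2667, -0.5 degrees / 180 = -0.0028.

drive_tool(rows=[1,-0.0017,0.045,-0.0667,0,0,-0.0028,1,-0.0017,0.045,-0.1667,0,0,-0.0028,1,-0.0017,0.045,-0.2667,0,0,-0.0028,1,-0.0017,0.045,-0.3667,0,0,-0.0028,1,-0.0017,0.045,-0.3667,0,0,-0.0028])

```text
time: 5.62
position: [0.4898, 0.1234, 0.0976]
tcp_rot: [[0.091, 0.996, -0.009], [0.996, -0.091, -0.0], [-0.001, -0.009, -1.0]]
wrist_force: [-0.2, -0.2, -0.9]
grip_width: 0.994
finger_force: 0.0
```

drive_tool(rows=[-1,0,0,0,0,0,0,-1,0,0,0,0,0,0,-1,0,0,0,0,0,0,-1,0,0,0,0,0,0,-1,0,0,0,0,0,0], force=60)

```text
time: 6.03
position: [0.4928, 0.1247, 0.1034]
tcp_rot: [[0.089, 0.996, 0.002], [0.996, -0.089, -0.0], [0.0, 0.002, -1.0]]
wrist_force: [-1.1, 0.2, 1.2]
grip_width: 0.299
finger_force: 0.0
```

drive_tool(rows=[-1,0,0,0,0,0,0,-1,0,0,0,0,0,0,-1,0,0,0,0,0,0,-1,0,0,0,0,0,0,-1,0,0,0,0,0,0])

```text
time: 6.45
position: [0.4927, 0.1247, 0.1032]
tcp_rot: [[0.089, 0.996, 0.001], [0.996, -0.089, -0.0], [-0.0, 0.001, -1.0]]
wrist_force: [-0.3, 0.4, 6.7]
grip_width: 0.183
finger_force: 59.0
```

Converted, 70 mm / 300 = 0.2333, 50 mm / 300 = 0.1667.

drive_tool(rows=[-1,0,0,0.0167,0,0,0,-1,0,0,0.05,0,0,0,-1,0,0,0.1,0,0,0,-1,0,0,0.1667,0,0,0,-1,0,0,0.2333,0,0,0])

```text
time: 6.87
position: [0.4921, 0.1248, 0.1736]
tcp_rot: [[0.089, 0.996, -0.0], [0.996, -0.089, 0.0], [-0.0, -0.0, -1.0]]
wrist_force: [0.1, -0.0, -1.7]
grip_width: 0.178
finger_force: 58.5
```

Converted, 65 mm / 300 = 0.2167, 60 mm / 300 = 0.2.

drive_tool(rows=[-1,0,0,0.0667,0,0,0,-1,0,0,0.1333,0,0,0,-1,0,0,0.2,0,0,0,-1,0,0,0.2167,0,0,0,-1,0,0,0.2167,0,0,0])

```text
time: 7.28
position: [0.4927, 0.1248, 0.2388]
tcp_rot: [[0.089, 0.996, 0.003], [0.996, -0.089, 0.0], [0.0, 0.003, -1.0]]
wrist_force: [0.4, 0.2, -1.5]
grip_width: 0.181
finger_force: 58.5
```

Run:
```python
from h import *
for n in("top","scene"):
    im,d,p=grab(n); np.savez(n+"2.npz",im=im,d=d,K=p["K"],R=p["R"],t=p["t"]); measure(n,im,d,p)
im=np.load("scene2.npz")["im"][60:300,100:340]; cv2.imwrite("pics/lift2.png",cv2.resize(im[:,:,::-1],(600,600)))
s=robot.read_state();print(s)
```

```text
top yellow few 0
top blacktop n 160 c [487.6  63.8] size [34.  15.5] ang 83.7 z med 119.6 mean [487.2  63.6]
top shutterplate n 377 c [ 519.1 -142.8] size [46.6 42.5] ang 8.8 z med 99.8 mean [ 517.5 -141.5]
top tab n 122 c [ 519.2 -142.1] size [13.9 29.9] ang 8.5 z med 125.6 mean [ 518.7 -141.5]
top lid n 3172 c [ 516.2 -119.6] size [ 90.1 140.5] ang 8.2 z med 95.5 mean [ 515.2 -118.5]
top racktop n 962 c [488.6  71. ] size [78.7 58.1] ang 84.7 z med 74.9 mean [487.6  71. ]
scene yellow n 196 c [437.2  97.6] size [ 78.8 157. ] ang 89.4 z med 242.7 mean [488.7 111.7]
scene blacktop n 211 c [436.1 151. ] size [ 27.8 236.1] ang 28.4 z med 118.2 mean [435.9 143.6]
scene shutterplate n 325 c [ 516.9 -144.8] size [53.  41.4] ang 7.5 z med 100.3 mean [ 511.8 -150. ]
scene tab n 142 c [ 516.2 -144.2] size [15.3 30.9] ang 7.2 z med 125.6 mean [ 515.1 -147.2]
scene lid n 2991 c [ 513.1 -119.9] size [ 92.4 142.5] ang 7.9 z med 95.9 mean [ 508.4 -129.6]
scene racktop n 904 c [462.3 149.4] size [111.1 261. ] ang 24.0 z med 75.4 mean [473.3  99.9]
{'time': 7.3833, 'joints': array([1.71034811e-02, 2.84563889e-01, 1.56742579e+00, 1.02217176e-05,
       1.29091153e+00, 1.06515586e-01]), 'joint_vel': array([ 0.00061784,  0.01377097,  0.01084881,  0.00063604, -0.00029769,
       -0.00047755]), 'joint_torque': array([ 6.12902222e-02, -4.14261460e+01, -2.69364524e+01,  5.32558406e-03,
        2.76168151e-02, -7.64741435e-05]), 'position': array([0.49190873, 0.12473353, 0.23647403]), 'tcp_rot': array([[ 8.92957525e-02,  9.96004295e-01, -1.30852656e-03],
       [ 9.96005147e-01, -8.92958453e-02, -1.25571421e-05],
       [-1.29352952e-04, -1.30217789e-03, -9.99999144e-01]]), 'wrist_force': array([ 0.43899497,  0.07716252, -1.29008966]), 'torque': array([-0.03745321, -0.01459377, -0.0379806 ]), 'finger_force': 58.46971035003662, 'grip_width': 0.17934741893291095}
```

View pics/lift2.png

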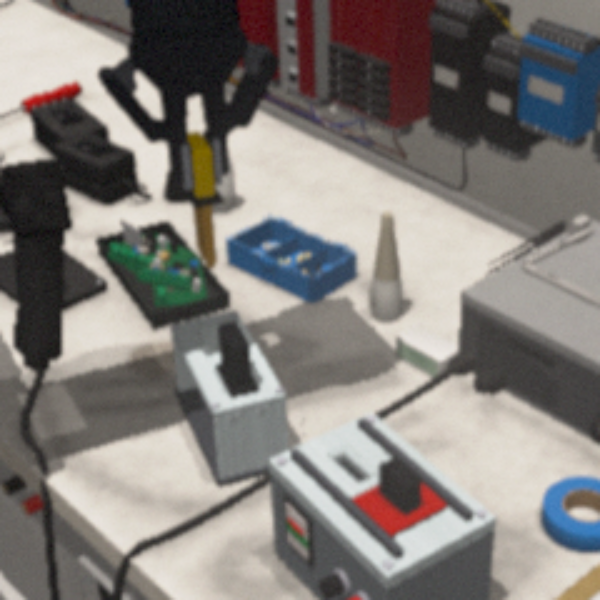

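The key (crop (203,190)) is lifted and hangs upright in the gripper. The black key is still in place at (235,360). Next I carry it over the slot.

Converted, -180 mm / 300 = -0.6, -150 mm / 300 = -0.5, 13.3 degrees / 180 = 0.0739.

drive_tool(rows=[-1,0.01,-0.1167,0,0,0,0.0167,-1,0.02,-0.25,0,0,0,0.0389,-1,0.0333,-0.3833,0,0,0,0.0611,-1,0.0433,-0.5,0,0,0,0.0739,-1,0.05,-0.6,0,0,0,0.0739])

```text
time: 7.8
position: [0.5068, -0.0574, 0.2358]
tcp_rot: [[-0.144, 0.99, -0.002], [0.99, 0.144, 0.001], [0.001, -0.002, -1.0]]
wrist_force: [0.7, -0.2, -1.3]
grip_width: 0.179
finger_force: 58.5
```

Converted, -37 mm / 300 = -0.1233, -34 mm / 300 = -0.1133.

drive_tool(rows=[-1,0.0083,-0.0833,0,0,0,0,-1,0.0083,-0.1133,-0.0333,0,0,0,-1,0.0083,-0.1133,-0.0833,0,0,0,-1,0.0083,-0.1133,-0.1233,0,0,0,-1,0.0083,-0.1133,-0.1233,0,0,0])

```text
time: 8.22
position: [0.5083, -0.0883, 0.1966]
tcp_rot: [[-0.142, 0.99, -0.006], [0.99, 0.142, 0.003], [0.004, -0.006, -1.0]]
wrist_force: [0.2, 0.4, -1.5]
grip_width: 0.179
finger_force: 58.5
```

Run:
```python
from h import *
for n in("top","scene"):
    im,d,p=grab(n); np.savez(n+"3.npz",im=im,d=d,K=p["K"],R=p["R"],t=p["t"])
im=np.load("scene3.npz")["im"][150:310,180:310]; cv2.imwrite("pics/over3.png",cv2.resize(im[:,:,::-1],(488,600),interpolation=cv2.INTER_CUBIC))
for i in range(1):
    q=[]
    for k in range(6): robot.get_image("top"); q.append(robot.read_state()["position"])
    print(np.mean(q,0),np.std(q,0)); s=robot.read_state(); print(s["tcp_rot"],s["wrist_force"],s["time"])
```

```text
[ 0.50998241 -0.08896736  0.20065823] [8.01645786e-05 1.34784383e-04 2.15667773e-04]
[[-1.42523199e-01  9.89791139e-01  7.99316204e-04]
 [ 9.89791362e-01  1.42523501e-01 -3.34041879e-04]
 [-4.44553036e-04  7.43547557e-04 -9.99999625e-01]] [ 0.18397343 -0.24399945 -1.15276539] 8.6167
```

View pics/over3.png

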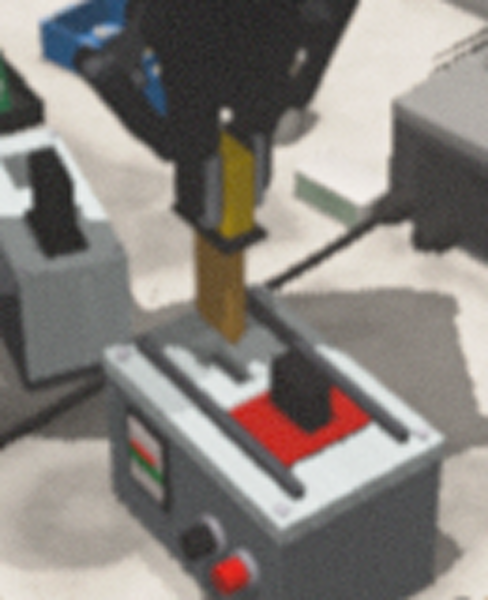

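The blade stands just above the slot mouth (foot at crop (225,335), slot at (228,360)). Now I lower it gently.

Converted, -21 mm / 300 = -0.07, -19 mm / 300 = -0.0633.

drive_tool(rows=[-1,0,0,-0.0267,0,0,0,-1,0,0,-0.0467,0,0,0,-1,0,0,-0.0567,0,0,0,-1,0,0,-0.0633,0,0,0,-1,0,0,-0.07,0,0,0])

```text
time: 9.03
position: [0.5098, -0.0893, 0.1789]
tcp_rot: [[-0.142, 0.99, -0.0], [0.99, 0.142, 0.0], [0.0, -0.0, -1.0]]
wrist_force: [-0.4, -1.4, -0.5]
grip_width: 0.18
finger_force: 58.5
```

Converted, -5 mm / 300 = -0.0167, -4 mm / 300 = -0.0133.

drive_tool(rows=[-1,0,0,-0.0067,0,0,0,-1,0,0,-0.01,0,0,0,-1,0,0,-0.0133,0,0,0,-1,0,0,-0.0167,0,0,0,-1,0,0,-0.0167,0,0,0])

```text
time: 9.45
position: [0.5101, -0.0895, 0.1746]
tcp_rot: [[-0.142, 0.99, 0.001], [0.99, 0.142, -0.001], [-0.001, 0.001, -1.0]]
wrist_force: [0.1, -0.4, 0.3]
grip_width: 0.181
finger_force: 59.0
```

drive_tool(rows=[-1,0,0,-0.0067,0,0,0,-1,0,0,-0.0133,0,0,0,-1,0,0,-0.02,0,0,0,-1,0,0,-0.0267,0,0,0,-1,0,0,-0.0333,0,0,0])

```text
time: 9.87
position: [0.5102, -0.09, 0.1644]
tcp_rot: [[-0.142, 0.99, 0.001], [0.99, 0.142, -0.002], [-0.002, 0.001, -1.0]]
wrist_force: [0.5, -4.4, 1.9]
grip_width: 0.18
finger_force: 59.0
```

A small side force in -y suggests the blade touches the slot's +y end, so I shift 1.5 mm to -y and continue.

Converted, -7 mm / 300 = -0.0233, -1.5 mm / 300 = -0.005.

drive_tool(rows=[-1,0,-0.0033,0,0,0,0,-1,0.0003,-0.005,-0.0033,0,0,0,-1,0.0003,-0.005,-0.01,0,0,0,-1,0.0003,-0.005,-0.0167,0,0,0,-1,0.0003,-0.005,-0.0233,0,0,0])

```text
time: 10.28
position: [0.5098, -0.0906, 0.1569]
tcp_rot: [[-0.142, 0.99, -0.0], [0.99, 0.142, 0.0], [0.0, -0.0, -1.0]]
wrist_force: [-0.3, -1.0, -0.1]
grip_width: 0.179
finger_force: 58.8
```

Converted, -13 mm / 300 = -0.0433, -11 mm / 300 = -0.0367.

drive_tool(rows=[-1,0,0,-0.01,0,0,0,-1,0,0,-0.02,0,0,0,-1,0,0,-0.03,0,0,0,-1,0,0,-0.0367,0,0,0,-1,0,0,-0.0433,0,0,0])

```text
time: 10.7
position: [0.5098, -0.0907, 0.1439]
tcp_rot: [[-0.142, 0.99, -0.0], [0.99, 0.142, 0.0], [0.0, -0.0, -1.0]]
wrist_force: [0.3, -1.0, -0.6]
grip_width: 0.178
finger_force: 58.8
```

Converted, -8 mm / 300 = -0.0267, -6 mm / 300 = -0.02.

drive_tool(rows=[-1,0,0,-0.0067,0,0,0,-1,0,0,-0.0133,0,0,0,-1,0,0,-0.02,0,0,0,-1,0,0,-0.0267,0,0,0,-1,0,0,-0.0267,0,0,0])

```text
time: 11.12
position: [0.5099, -0.0907, 0.1362]
tcp_rot: [[-0.142, 0.99, 0.0], [0.99, 0.142, 0.0], [0.0, 0.0, -1.0]]
wrist_force: [-0.9, -0.4, 2.9]
grip_width: 0.177
finger_force: 59.4
```

Run:
```python
from h import *
im,d,p=grab("scene"); np.savez("scene4.npz",im=im,d=d,K=p["K"],R=p["R"],t=p["t"])
q=[];w=[]
for k in range(5): robot.get_image("top"); s=robot.read_state(); q.append(s["position"]);w.append(s["wrist_force"])
print(np.mean(q,0),np.mean(w,0),s["finger_force"],s["time"])
cv2.imwrite("pics/press4.png",cv2.resize(im[180:320,195:305][:,:,::-1],(471,600),interpolation=cv2.INTER_CUBIC))
```

```text
[ 0.50993847 -0.09073201  0.13645223] [-1.5852787  -0.01570454  3.47135561] 59.363826513290405 11.4167
```

View pics/press4.png

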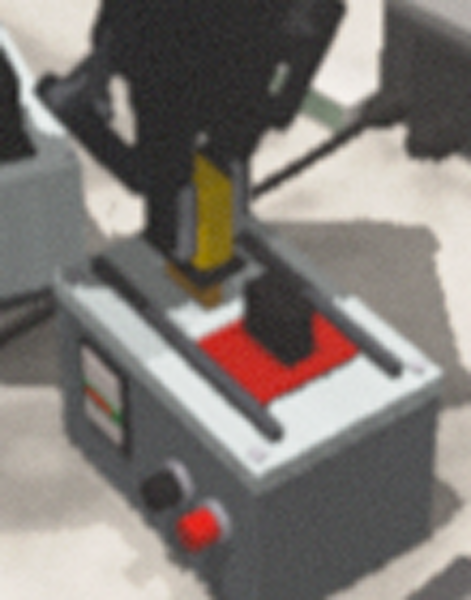

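The red pointer (97,405) has come down to the upper edge of the green band. Force suggests about 5.6 mm of travel and geometry about 6.8 mm. I'll press 1.5 mm more to centre it.

Converted, -1.5 mm / 300 = -0.005, -0.8 mm / 300 = -0.0027.

drive_tool(rows=[-1,0,0,-0.0027,0,0,0,-1,0,0,-0.005,0,0,0,-1,0,0,-0.005,0,0,0,-1,0,0,-0.005,0,0,0,-1,0,0,-0.005,0,0,0])

```text
time: 11.83
position: [0.5099, -0.0908, 0.1348]
tcp_rot: [[-0.142, 0.99, 0.0], [0.99, 0.142, 0.0], [0.0, 0.0, -1.0]]
wrist_force: [-1.7, -0.3, 4.9]
grip_width: 0.177
finger_force: 59.5
```

Run:
```python
from h import *
im,d,p=grab("scene")
q=[];w=[]
for k in range(8): robot.get_image("top"); s=robot.read_state(); q.append(s["position"]);w.append(s["wrist_force"])
print(np.mean(q,0),np.mean(w,0),s["finger_force"],s["time"],s["joint_vel"].round(3))
o=np.load("scene1.npz")["im"]
f=lambda a:cv2.resize(a[250:295,208:232][:,:,::-1],(300,562),interpolation=cv2.INTER_CUBIC)
cv2.imwrite("pics/press5.png",np.hstack([f(o),f(im)]))
```

```text
[ 0.50994932 -0.09075109  0.13482016] [-1.13495684  0.18444033  4.70284174] 59.53534662723541 12.2833 [ 0.001  0.     0.001 -0.004 -0.001 -0.001]
```

View pics/press5.png

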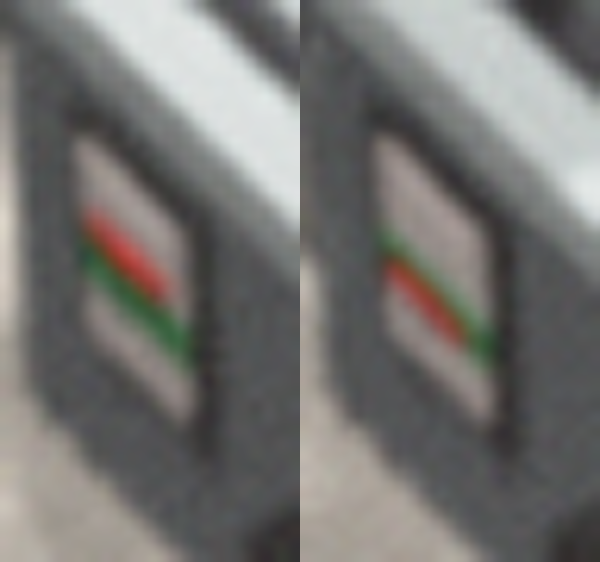

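The left pane shows the pointer at rest above the band and the right pane shows it now inside the green. It has moved about 4 px, which is about 8 mm. Spring force (about 6 N) and geometry (about 8.4 mm) agree, so I'm handing in.

```bash
python3 -c "
from rig import robot
print(robot.finish_job())"
```

```text
the job is handed in; nothing more can be done
None
```

I handed the job in at about 12.3 s of the 54 s limit: the shutter is fully open, and the gripper is holding the yellow key in the slot with the contact pressed about 8 mm and the pointer in the green band; the judge's verdict was not returned.

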